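Rake the dropped washer out from under the drying rack

ROBOT

A 6-joint arm with a two-finger parallel gripper is mounted at the origin on the work surface. World frame = base frame: x ahead of the robot, y to its left, z up, the work surface at z = 0. Lengths are in mm, angles in rad, forces in N, time in s.
With the tool pointing down it reaches from about 275 to 1000 mm from the base axis. Payload 8.4 kg.
Tool frame: the origin (TCP) lies at the very end of the fingers, on their centre line; the grasp point (between the pads) lies 19 mm behind it; y points along the fingers, x is the direction in which the jaws open and shut, and the axes are right-handed (so a half turn about y gives the same grasp; the last joint's range is limited). The gripper opens to 85 mm and grips with 20 to 120 N. Pads are 22 mm wide; open, the fingers measure 114 mm over their backs; the gripper's body (76 mm by 85 mm) begins 54 mm behind the grasp point. The pads swing forward as they close: fully open they stand 13 mm farther back than shut.
Start: joints at [-1.109, 0.353, 1.633, -0, 1.155, -0.002], TCP at [279.593, -558.977, 231.281] pointing down, gripper open.
Joint ranges: [-2.63, 2.63], [-0.92, 2.1], [0.06, 2.66], [-1.3, 4.44], [0, 2.69], [-3.02, 3.02]. Speed limits (rad/s): [2.22, 2.22, 2.79, 3.14, 3.14, 3.14].

INTERFACE

Orientations are given as [roll, pitch, yaw] about the fixed x, y, z axes, in that order (R = Rz(yaw) Ry(pitch) Rx(roll)).
In Python, from rig import r gives the robot as it stands.
- The arm moves only by the tool servo_tool, never from a script. Its argument "motion" is a list of rows, each a list of 7 numbers: the opening, from -1 (shut) to 1 (fully open), then the shift along the tool's x, y, z in m, then the turn, a rotation vector about the tool's x, y, z in units of 10 degrees (1.0 is 10 degrees). A call has 1 to 12 rows; each row is the pose to reach, as a shift and turn from the pose commanded when the call began, along the tool's axes at that moment; what a row does not reach only later rows make up. A row lasts 1/8 s, in which the tool goes at most 62.5 mm and 10.7 degrees, less where a joint would pass 70% of its speed; a pose out of reach is approached as far as the arm can. A call with a gripper value outside its range is refused whole. The fingers move at their own pace and stop on an object; "grip_force" is the grip in N (left out, the last holds). Time passes only in rows, so rows that repeat a pose let the fingers close. It gives the time, the measured TCP pose, the force and the opening at its end, in the units of the state.
- r.sense(): the state, without advancing time (a new reading comes with each control period).
- r.grab_frame(name): name is "scene" or "top" or "wrist"; returns the picture (420x560x3 uint8, red, green, blue); there is no depth.
- r.calibration(name): a dict with "fx", "fy", "cx", "cy" (pixels), "R" (3x3) and "t" (3): a world point X has camera coordinates R X + t; the wrist camera has in their place "mount" (4x4, takes a point from camera to tool coordinates, whose origin is the TCP and whose axes are the tool frame's). Camera axes: x right, y down, z forward; pixel columns grow to the right and rows downward; lengths in mm; the calibration is good to about 2 mm. A picture is of the moment at which its call begins: read the wrist's pose just before it. calibration takes no time and is no camera call.
- r.sign_off(): hands the job in, once; it reports no verdict.
The state is a dict: "clock": time; "qpos": joint angles; "qvel": joint speeds; "joint_efforts": joint torques, N m; "eef_pos": TCP position; "tcp_rot": TCP orientation; "contact_force": force on the tool from outside, world axes, zero at the start; "wrist_torque": the same for the moment, N m; "opening": opening from 0.0 (shut) to 1.0 (fully open).
Only numpy, scipy, OpenCV 4.12 (cv2) and the standard library are available. Lean on these libraries where they do the work, as an engineer would, in place of code of your own. Each camera call takes 0.05 s, during which the arm holds its last target. There are 200 camera calls.

TASK

The brass washer of the banding wheel has rolled under the low wire drying rack. Pick up the flat hooked probe by its blue handle, reach in under the open front of the rack behind the washer and drag the washer out in front until all of it is clear of the rack, without touching it with the gripper or lifting it off the table. Leave the terracotta test disc lying where it is under the rack, and at the end leave the probe lying flat on the table.

Things in the scene. Friction and masses are not known exactly. Their poses are not given: they have to be found in the camera images.
- probe_handle (a point): Centre of the blue handle of the loose flat probe (0.1 kg), 25 mm above its underside. x runs from handle to hooked end, y to the side the foot points to, z up. Handle: upright block 80 (x) by 18 mm (y), top 46 mm above the underside; grip across its width. Beneath it a flat dark steel strip, 14 wide, 4 mm thick, level with the underside, runs from x = -45 to +180 mm.
- probe_foot (a point): Point on the underside of the probe's foot, 174 mm in x and 15.5 mm in y from the handle's centre line, same axes as the handle. The foot is an dark steel bar 8 mm high across the strip's far end: 12 mm along x (168 to 180 from the handle's centre) and 45 mm along y (-7 to +38). Its face towards the handle pulls; it forms an L-shaped corner with the strip.
- washer_mid (a point): Centre of the loose brass washer, 32 mm outside, 12 mm hole, 8 mm thick, 30 to 55 g, lying flat on the table under the rack; the point is 4 mm above the table. z is its axis.
- disc_mid (a point): Centre of the loose terracotta test disc, 32 mm across, 8 mm thick, no hole, about 20 g, lying flat under the rack 110 to 150 mm beside the washer (on either side); the point is 4 mm above the table. It must stay where it is.
- rack: Fixed low wire rack with green ends, 200 deep (x), 380 mm long (y). Origin: table level under its centre; x points in from the open front (edge at x = -100 mm). It stands left of the robot, front to the robot's right. Clear height 55 mm (41 at the end rails), top 60. Legs only at the corners (x +-92, y +-182). Bowls on its rear half. Washer and disc lie 40 to 80 mm inside the front edge.
Things that resemble listed ones, but are neither listed nor needed, are in the scene too. Of the things that look like the part that bears probe_handle, the larger one is meant.

How it is judged (in metres and radians):
On the way:
1. the probe pushes on the washer while it is still under the rack (contact force between probe and washer above 0.02 N and x of washer_mid in the frame of rack above -0.1 m), for 0.02 s.
At the end, for the whole second after the job is handed in: The washer lies still on the table in front of the rack, all of it beyond the front edge (its centre at least 16 mm out) and within the rack's length; the disc is within 20 mm of where it started; the probe lies flat (within 10 degrees) and still on the table, released (x of washer_mid in the frame of rack below -0.116 m and y of washer_mid in the frame of rack between -0.2 and 0.2 m and height (world z) of washer_mid between 0 and 0.012 m and linear speed of each of washer, probe below 0.01 m/s and distance of disc_mid from where it was at the start of the episode below 0.02 m and height (world z) of probe_handle between 0.015 and 0.035 m and angle between probe_handle's own z axis and vertical below 0.17 rad); the robot touches nothing.
It fails at once if the gripper touches the washer (contact force between any of the fingers, the arm and washer above 0.3 N).
It fails at once if the washer is lifted off the table (height (world z) of washer_mid above 0.03 m).
It fails at once if the terracotta disc is shifted by more than 20 mm (distance of disc_mid from where it was at the start of the episode above 0.02 m).
It also fails if it takes over 45 s, if anything falls off the work surface, if the arm or the gripper's body presses on something with over 40 N, if the wrist force passes 120 N, or if a joint passes its speed limit or range.

## Working session

There is one attempt and no reset: what is moved stays moved. The work goes in short steps, Python scripts to look and compute and a tool call to move; the robot and the scene stay as the last step left them, time stands still between calls to the robot, and variables do not carry over. Pictures are saved under pics/ and viewed, on a budget of 10 in all, crops included, one or two more only if the job needs it, and the job is handed in when it is done.

Besides the shell and the picture viewer there is one more tool, called after "Call:" as a command line: name --pt "numbers of a row" for each row, then --argument value for the rest. servo_tool: Moves the arm, as the interface text tells. Its arguments: {"type":"object","properties":{"motion":{"type":"array","items":{"type":"array","items":{"type":"number"}}},"grip_force":{"type":"number"}},"required":["motion"]}

```bash
mkdir -p pics
python3 - <<'E'
from rig import r
import cv2
s=r.sense();print(s)
for n in("scene","top"):
    cv2.imwrite(f"pics/{n}0.png",cv2.resize(r.grab_frame(n)[:,:,::-1],(800,600),interpolation=cv2.INTER_CUBIC));print(r.calibration(n))
print(r.calibration("wrist"))
E
```

```text
{'clock': 0.0, 'qpos': array([-1.10943671e+00,  3.53668461e-01,  1.63414404e+00,  2.84425764e-05,
        1.15525319e+00, -2.39682359e-03]), 'qvel': array([-0.00154021, -0.00021449, -0.00060037, -0.00048159, -0.0005584 ,
        0.00031754]), 'joint_efforts': array([-3.68285109e-04, -6.05257559e+01, -3.42063260e+01, -6.59568127e-05,
        9.59810510e-03,  7.72760177e-05]), 'eef_pos': array([ 279.35579528, -558.53254589,  230.54478657]), 'tcp_rot': array([-1.57076679e+00,  1.47296657e-03, -1.10705137e+00]), 'contact_force': array([-0.53832116, -0.31854024, -0.5209852 ]), 'wrist_torque': array([ 0.0576133 , -0.02635001,  0.02136128]), 'opening': 0.997888134465251}
{'fx': 491.7719492775526, 'fy': 491.7719492775526, 'cx': 278.6060077582998, 'cy': 208.5159720904114, 'R': array([[-0.6273794 ,  0.7787071 , -0.00321737],
       [ 0.63753886,  0.51126346, -0.57632793],
       [-0.44714572, -0.36362747, -0.81721219]]), 't': array([ 359.02625502, -291.30316458, 1448.80501832])}
{'fx': 419.6117233026452, 'fy': 419.6117233026452, 'cx': 279.93265031928, 'cy': 206.15966264243738, 'R': array([[-1.08185912e-02, -9.99941047e-01, -9.27633491e-04],
       [-9.94562526e-01,  1.08564839e-02, -1.03573733e-01],
       [ 1.03577698e-01, -1.97932369e-04, -9.94621346e-01]]), 't': array([-13.03511477, 532.62040322, 820.79238643])}
{'fx': 354.3871614251822, 'fy': 354.3871614251822, 'cx': 285.379319489393, 'cy': 207.07911645137497, 'mount': array([[ 9.99999664e-01, -1.30157472e-04,  8.09661973e-04,
         3.37436950e-01],
       [-8.12776539e-04, -2.88578587e-01,  9.57455868e-01,
        -1.41866763e+02],
       [ 1.09031073e-04, -9.57456204e-01, -2.88578596e-01,
         7.42281587e+01],
       [ 0.00000000e+00,  0.00000000e+00,  0.00000000e+00,
         1.00000000e+00]])}
```

View pics/top0.png

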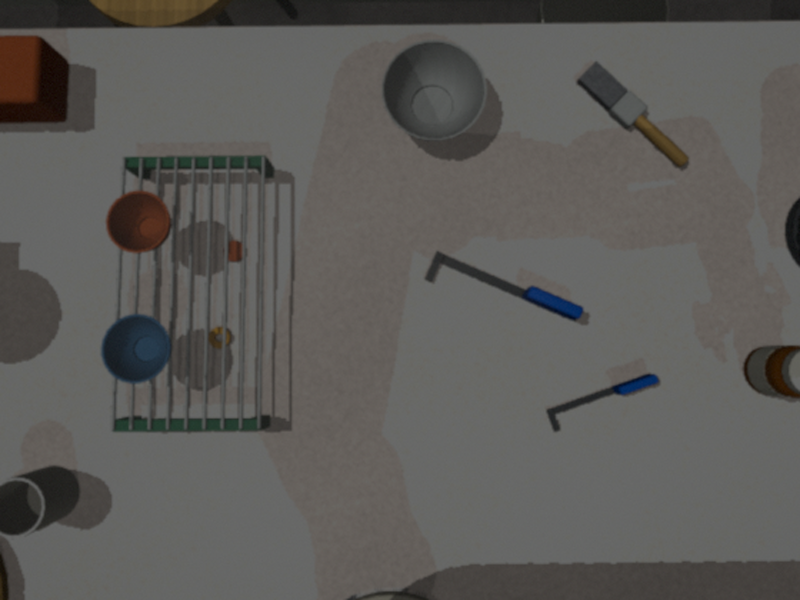

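View pics/scene0.png

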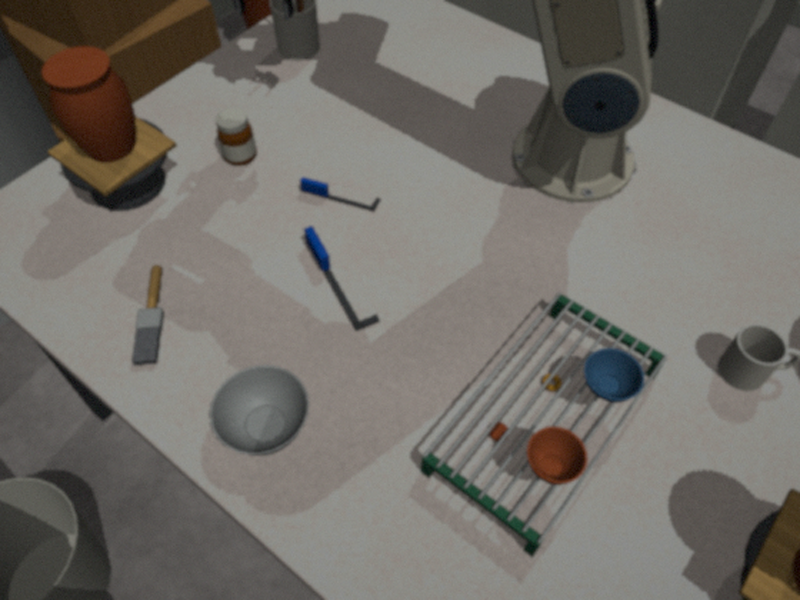

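```bash
cat > h.py <<'E'
import numpy as np
from rig import r
def top(u,v,z,n="top"):
    c=r.calibration(n);d=np.array([(u-c["cx"])/c["fx"],(v-c["cy"])/c["fy"],1])
    o=-c["R"].T@c["t"];d=c["R"].T@d
    return o+d*(z-o[2])/d[2]
def wrist(u,v,z,pos,rot):
    from scipy.spatial.transform import Rotation as Ro
    c=r.calibration("wrist");d=np.array([(u-c["cx"])/c["fx"],(v-c["cy"])/c["fy"],1])
    T=Ro.from_euler("xyz",rot).as_matrix();M=c["mount"]
    o=np.array(pos)+T@M[:3,3];d=T@M[:3,:3]@d
    return o+d*(z-o[2])/d[2]
E
python3 - <<'E'
import cv2,numpy as np
from rig import r
im=r.grab_frame("top")[:,:,::-1]
im=np.clip(im*1.8,0,255).astype(np.uint8)
for n,x,y in(("p1",285,165),("r1",70,140)):   # 4x, 200x150
    cv2.imwrite(f"pics/{n}.png",cv2.resize(im[y:y+150,x:x+200],(800,600),interpolation=cv2.INTER_CUBIC))
E
```

```text
(no output)
```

View pics/p1.png

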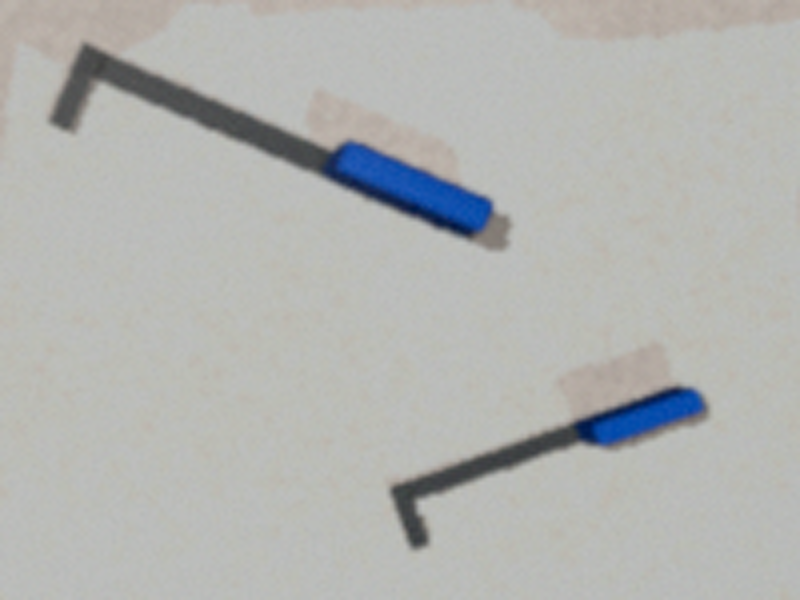

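View pics/r1.png

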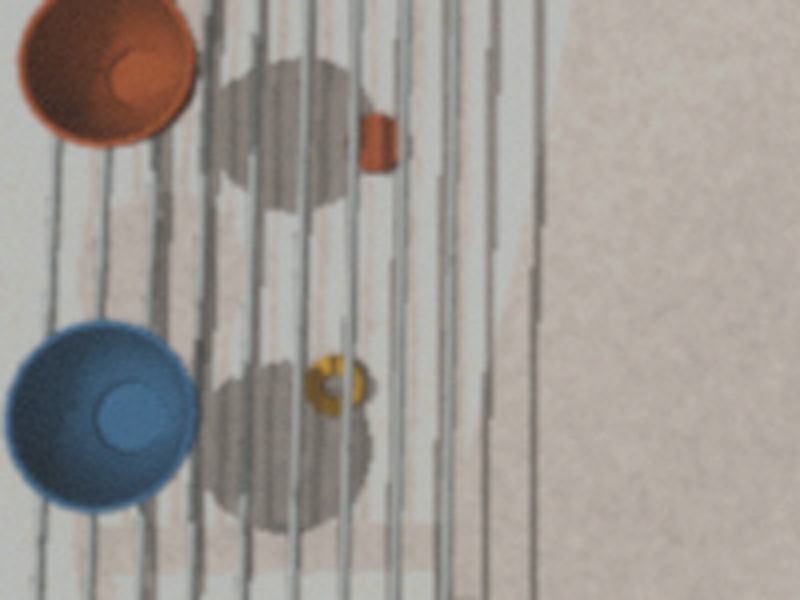

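Run:
```python
from h import *
P=lambda x,y,z:top(285+x/4,165+y/4,z).round(1)[:2]
Rk=lambda x,y,z:top(70+x/4,140+y/4,z).round(1)[:2]
print("handle corners top",[P(*c,46) for c in((347,143),(494,205),(476,232),(335,168))])
print("strip edges",[P(*c,4) for c in((120,57),(320,142),(110,82),(310,168))])
print("foot outer, tip",[P(*c,8) for c in((86,43),(50,122),(74,130),(104,52))])
print("washer",Rk(337,385,8),"disc",Rk(378,143,8))
print("front bar",Rk(457,0,58),Rk(445,600,58))
S=lambda x,y,z:top(x/1.42857,y/1.42857,z).round(1)[:2]
print("corners",[S(*c,60) for c in((124,157),(266,157),(264,430),(114,430))])
```

```text
handle corners top [array([ 539.3, -200.7]), array([ 507.8, -272.2]), array([ 494.5, -262.8]), array([ 526.9, -194.4])]
strip edges [array([590.7, -92.8]), array([ 544.8, -196. ]), array([577.6, -87.3]), array([ 531.3, -190.4])]
foot outer, tip [array([597.6, -74.9]), array([556.3, -55.5]), array([552. , -67.9]), array([592.8, -84.2])]
washer [475.2 240. ] disc [600.9 221.2]
front bar [663.2 169.4] [370.4 171.4]
corners [array([726.1, 364. ]), array([723.9, 165.8]), array([349.9, 163.9]), array([352. , 363.5])]
```

Call:
servo_tool --pt "1 -0.183 0 0.358 0 -3.94 0" --pt "1 -0.183 0 0.358 0 -3.94 0" --pt "1 -0.183 0 0.358 0 -3.94 0" --pt "1 -0.183 0 0.358 0 -3.94 0" --pt "1 -0.183 0 0.358 0 -3.94 0" --pt "1 -0.183 0 0.358 0 -3.94 0" --pt "1 -0.183 0.03 0.358 0 -3.94 0" --pt "1 -0.183 0.09 0.358 0 -3.94 0" --pt "1 -0.183 0.12 0.358 0 -3.94 0" --pt "1 -0.183 0.12 0.358 0 -3.94 0" --pt "1 -0.183 0.12 0.358 0 -3.94 0"

```text
clock: 1.52
eef_pos: [518.6, -235.6, 112.4]
tcp_rot: [-1.571, -0.001, -0.419]
contact_force: [0.7, -0.9, 0.5]
opening: 1.0
```

Run:
```python
from h import *
import cv2
s=r.sense();print(s["eef_pos"],s["tcp_rot"])
cv2.imwrite("pics/w1.png",cv2.resize(r.grab_frame("wrist")[:,:,::-1],(800,600),interpolation=cv2.INTER_CUBIC))
```

```text
[ 518.63331079 -235.58998135  112.42247433] [-1.57082226e+00 -1.32121287e-03 -4.19457034e-01]
```

View pics/w1.png

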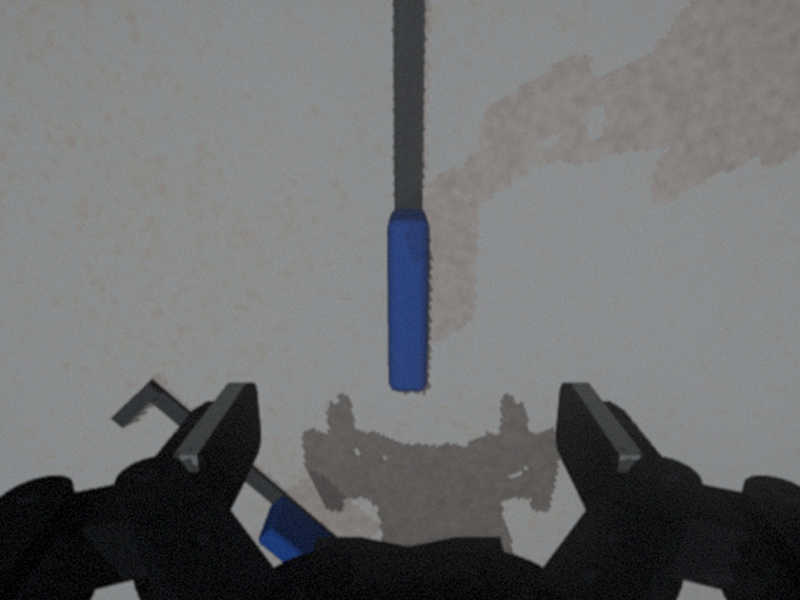

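Run:
```python
from h import *
s=r.sense();k=.7
for c in((408,222,46),(408,388,46),(408,305,46),(389,305,46),(428,305,46),(409,30,4),(409,200,4)):
    print(c,wrist(c[0]*k,c[1]*k,c[2],s["eef_pos"],s["tcp_rot"]).round(1))
```

```text
(408, 222, 46) [ 537.4 -197.4   46. ]
(408, 388, 46) [ 506.6 -266.5   46. ]
(408, 305, 46) [ 522.7 -230.2   46. ]
(389, 305, 46) [ 515.2 -226.9   46. ]
(428, 305, 46) [ 530.6 -233.7   46. ]
(409, 30, 4) [ 570.3 -125.     4. ]
(409, 200, 4) [ 539.8 -193.5    4. ]
```

Call:
servo_tool --pt "1 0.002 0.04 0.005 0 0 0" --pt "1 0.002 0.08 0.005 0 0 0" --pt "1 0.002 0.102 0.005 0 0 0" --pt "1 0.002 0.102 0.005 0 0 0" --pt "-1 0.002 0.102 0.005 0 0 0" --pt "-1 0.002 0.102 0.005 0 0 0" --pt "-1 0.002 0.102 0.005 0 0 0" --pt "-1 0.002 0.102 0.005 0 0 0" --pt "-1 0.002 0.102 0.005 0 0 0" --pt "-1 0.002 0.102 0.005 0 0 0" --grip_force 60

```text
clock: 2.82
eef_pos: [522.2, -231.6, 10.0]
tcp_rot: [-1.571, -0.001, -0.419]
contact_force: [-0.4, 0.5, 6.6]
opening: 0.203
```

Call:
servo_tool --pt "-1 0 -0.015 0 0 0 0" --pt "-1 -0.01 -0.015 0.03 0 -0.6 0" --pt "-1 -0.021 -0.015 0.06 0 -1.2 0" --pt "-1 -0.032 -0.015 0.09 0 -1.8 0" --pt "-1 -0.043 -0.015 0.12 0 -2.4 0" --pt "-1 -0.054 -0.015 0.15 0 -2.4 0" --pt "-1 -0.0645 -0.015 0.181 0 -2.4 0" --pt "-1 -0.0645 -0.008 0.181 0 -2.4 0" --pt "-1 -0.0645 -0.003 0.181 0 -2.4 0" --pt "-1 -0.0645 -0.003 0.181 0 -2.4 0"

```text
clock: 4.08
eef_pos: [536.1, -40.6, 11.9]
tcp_rot: [-1.571, 0.001, -0.001]
contact_force: [-0.0, 0.6, 0.1]
opening: 0.198
```

Run:
```python
import cv2,numpy as np
from rig import r
s=r.sense();print(s["eef_pos"],s["tcp_rot"],s["opening"])
im=np.clip(r.grab_frame("top")[:,:,::-1]*1.8,0,255).astype(np.uint8)
cv2.imwrite("pics/t2.png",cv2.resize(im[120:270,110:310],(800,600),interpolation=cv2.INTER_CUBIC))
```

```text
[536.07522379 -40.58953102  11.9239881 ] [-1.57081389e+00  9.95658867e-04 -1.31231435e-03] 0.1977917051171164
```

View pics/t2.png

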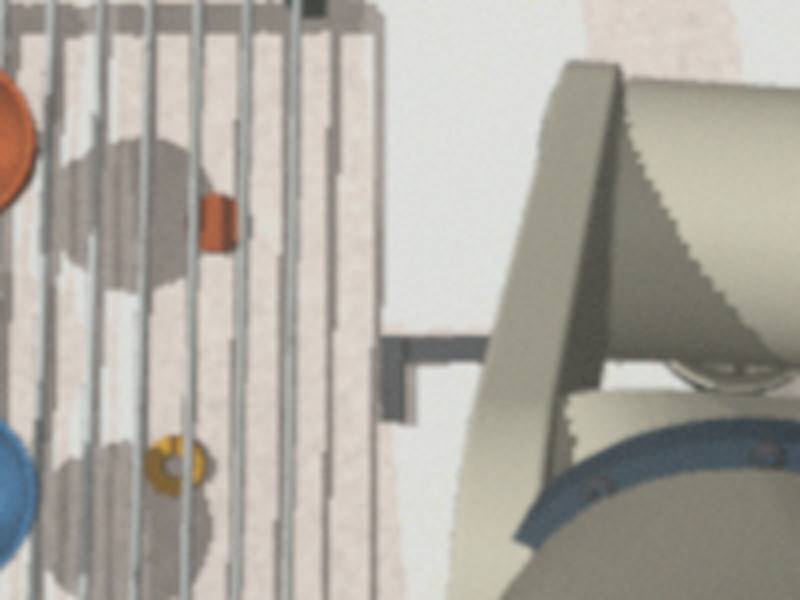

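Call:
servo_tool --pt "-1 0.006 0 0 0 0 0" --pt "-1 0.006 0 0.025 0 0 0" --pt "-1 0.006 0 0.05 0 0 0" --pt "-1 0.006 0 0.075 0 0 0" --pt "-1 0.006 0 0.1 0 0 0" --pt "-1 0.006 0 0.125 0 0 0" --pt "-1 0.006 0 0.148 0 0 0" --pt "-1 0.006 0 0.148 0 0 0" --pt "-1 -0.01 0 0.148 0 0 0" --pt "-1 -0.025 0 0.148 0 0 0" --pt "-1 -0.032 0.0015 0.148 0 0 0" --pt "-1 -0.032 0.0015 0.148 0 0 0"

```text
clock: 5.62
eef_pos: [503.8, 107.8, 10.8]
tcp_rot: [-1.571, 0.0, -0.001]
contact_force: [0.1, -0.7, -1.1]
opening: 0.204
```

Run:
```python
import cv2,numpy as np
from rig import r
s=r.sense();print(s["eef_pos"],s["tcp_rot"],s["opening"],s["contact_force"])
im=np.clip(r.grab_frame("top")[:,:,::-1]*1.8,0,255).astype(np.uint8)
cv2.imwrite("pics/t3.png",cv2.resize(im[120:270,70:270],(800,600),interpolation=cv2.INTER_CUBIC))
```

```text
[503.84802431 107.84300031  10.76578154] [-1.57091531e+00  4.96023510e-04 -7.07068787e-04] 0.20384139554744282 [ 0.08277714 -0.74052464 -1.0700435 ]
```

View pics/t3.png

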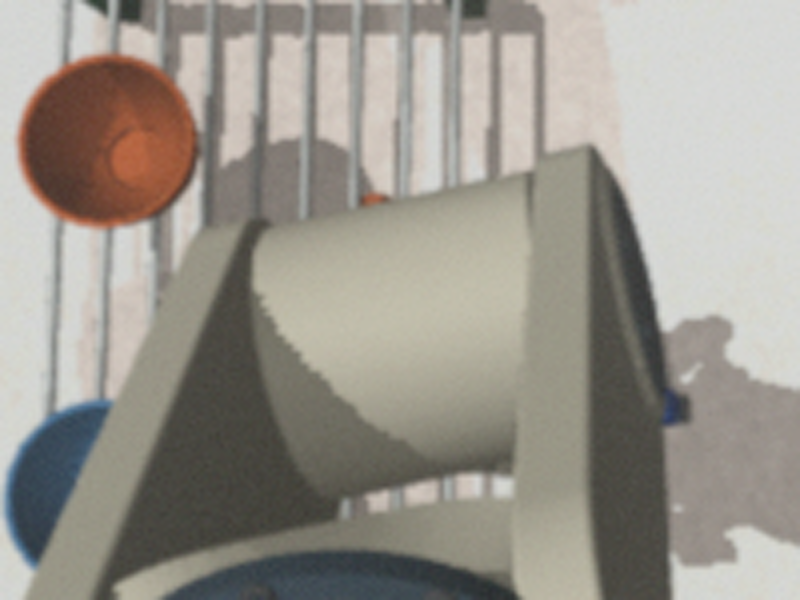

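Call:
servo_tool --pt "-1 0 0.0005 -0.006 0 0 0" --pt "-1 0 0.0005 -0.012 0 0 0" --pt "-1 0 0.0005 -0.018 0 0 0" --pt "-1 0 0.0005 -0.025 0 0 0" --pt "-1 0 0.0005 -0.033 0 0 0" --pt "-1 0 0.0005 -0.041 0 0 0" --pt "-1 0 0.0005 -0.049 0 0 0" --pt "-1 0 0.0005 -0.057 0 0 0" --pt "-1 0 0.0005 -0.065 0 0 0" --pt "-1 0 0.0005 -0.073 0 0 0" --pt "-1 0 0.0005 -0.078 0 0 0" --pt "-1 0 0.0005 -0.08 0 0 0"

```text
clock: 7.18
eef_pos: [504.6, 27.9, 10.3]
tcp_rot: [-1.571, 0.0, -0.001]
contact_force: [-0.4, 0.7, -1.6]
opening: 0.199
```

Call:
servo_tool --pt "-1 0 0 -0.005 0 0 0" --pt "-1 0 0 -0.012 0 0 0" --pt "-1 0 0 -0.02 0 0 0" --pt "-1 0 0 -0.028 0 0 0" --pt "-1 0 0 -0.036 0 0 0" --pt "-1 0 0 -0.044 0 0 0" --pt "-1 0 0 -0.052 0 0 0" --pt "-1 0 0 -0.057 0 0 0" --pt "-1 0 0 -0.06 0 0 0" --pt "-1 0 0 -0.06 0 0 0"

```text
clock: 8.43
eef_pos: [504.5, -31.9, 10.3]
tcp_rot: [-1.571, 0.0, -0.001]
contact_force: [-1.1, 0.1, -0.1]
opening: 0.203
```

Run:
```python
import cv2,numpy as np
from rig import r
s=r.sense();print(s["eef_pos"],s["tcp_rot"],s["opening"],s["contact_force"])
im=np.clip(r.grab_frame("top")[:,:,::-1]*1.8,0,255).astype(np.uint8)
cv2.imwrite("pics/t4.png",cv2.resize(im[120:270,110:310],(800,600),interpolation=cv2.INTER_CUBIC))
```

```text
[504.53750232 -31.94993914  10.27227478] [-1.57079640e+00  4.99009702e-05 -6.88758809e-04] 0.20276773673620546 [-1.1402202   0.10853545 -0.12776174]
```

View pics/t4.png

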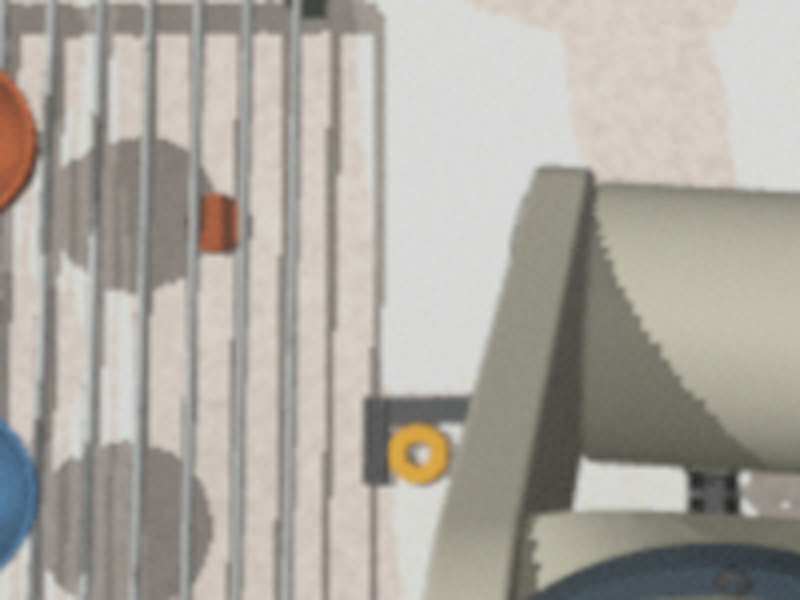

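Call:
servo_tool --pt "-1 0 0.0003 0 0 0 0" --pt "0 0 0.0003 0 0 0 0" --pt "0.5 0 0.0003 0 0 0 0" --pt "0.5 0 0.0003 0 0 0 0" --pt "0.5 0 0.0003 0 0 0 0" --pt "0.5 0 -0.03 0 0 0 0" --pt "0.5 0 -0.06 0 0 0 0" --pt "0.5 0 -0.11 0 0 0 0" --pt "0.5 0 -0.15 -0.05 0 0 0" --pt "0.5 0 -0.15 -0.1 0 0 0" --pt "0.5 0 -0.15 -0.13 0 0 0" --pt "0.5 0 -0.15 -0.13 0 0 0"

```text
clock: 9.98
eef_pos: [504.4, -163.5, 160.4]
tcp_rot: [-1.571, -0.0, -0.003]
contact_force: [0.3, 0.7, -0.3]
opening: 0.75
```

Run:
```python
from h import *
import cv2
s=r.sense();print(s["eef_pos"],s["opening"],s["contact_force"])
im=np.clip(r.grab_frame("top")[:,:,::-1]*1.8,0,255).astype(np.uint8)
cv2.imwrite("pics/t5.png",cv2.resize(im[120:270,150:350],(800,600),interpolation=cv2.INTER_CUBIC))
print(top(110+418/4,120+452/4,8))
```

```text
[ 504.38532516 -163.52956307  160.40249036] 0.7495926930985269 [ 0.31478002  0.72277838 -0.34885857]
[480.49208684 116.27360761   8.        ]
```

View pics/t5.png

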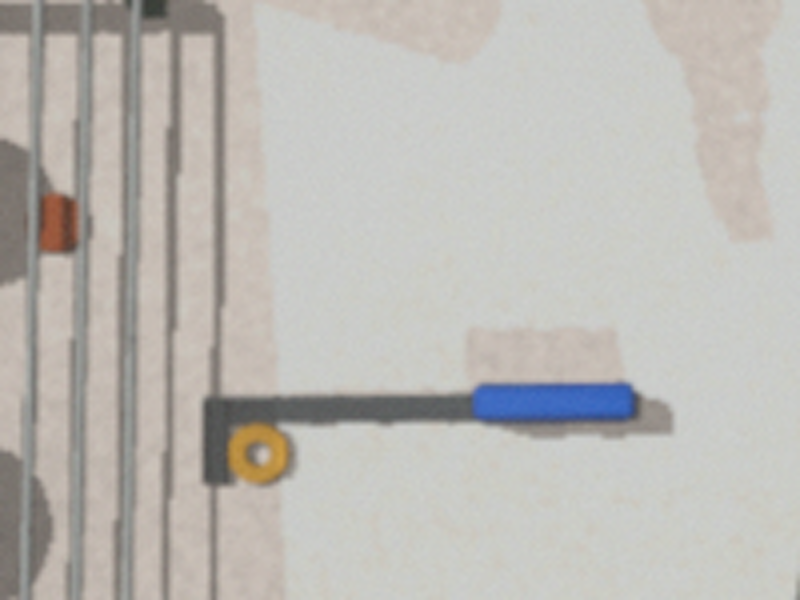

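The washer (pixel 259,453) lies in front of the rack. The probe lies flat and released, and the disc (58,222) hasn't moved. I'm handing the job in.

```bash
python3 -c "
from rig import r
print(r.sign_off())"
```

```text
the job is handed in; nothing more can be done
None
```

The washer is out in front of the rack, and I handed the job in at about 10 s of robot time. I gripped the larger blue-handled probe and slid its foot in under the rack between washer and disc. I then moved it sideways behind the washer and dragged the washer out 140 mm by the foot.

Last checks, all from the top camera after release:
- **Washer:** its centre is at about (480, 116) mm. That is roughly 49 mm beyond the front edge at y ≈ 165 mm, and within the rack's length.
- **Disc:** it shows at the same pixels as before the drag, so it has not visibly moved.
- **Probe:** it lies flat and released, with the gripper 150 mm above the table and touching nothing.

No check failed. While the foot was moving in behind the washer, the arm hid it from the top camera. I inferred contact under the rack from the washer coming out with the probe; I did not see it directly.

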